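Fold the blue recipe stand flat

TASK

Fold the recipe stand with the blue board flat. Its ratchet only lets the board go up, so take the blue board by its steel bar, lift it up past its top notch until the pawl lets go, then lower it gently all the way down and let go of it. Leave the stand with the beech board propped up as it is.

Things in the scene. Friction and masses are not known exactly. Their poses are not given: they have to be found in the camera images.
- blue_board (a joint): angle of the blue board, rad: 0 = flat, grows as the far edge rises, hard stop 1.43. A toothed wheel and red weighted pawl at the hinge let it rise (about 5 N at the bar) but hold it from sinking at notches 0.31, 0.57 and 0.83 (do not force it). Past 1.22 a brass lobe throws the pawl out for good; the board is then free both ways and, let go below about 1.3, falls
- blue_bar (a point): middle of the round steel bar to lift the blue board by: 12 mm thick, 120 mm free between its two arms, 205 mm from the hinge axis, in the board's plane, 65 mm above the worktop when flat. 49 mm gap between bar and board (142 x 160 x 10 mm). Pinched from above across its length, it turns between the fingers as the board swings. x axis: away from the hinge; y: along the bar
- blue_hinge (a point): middle of the blue board's hinge axis, at the near edge of the board, 65 mm above the worktop; y along the axis. The bar moves on an arc of radius 205 mm about it, so that it comes up and back towards the robot. The grey base, 260 x 210 mm, is fixed to the worktop
- beech_bar (a point): middle of the bar of the other stand, alike but with a light wooden (beech) board; it is propped in its middle notch and is to be left alone

How it is judged (in metres and radians):
On the way:
1. the blue board is lifted past the top notch, where the pawl lets go (value of joint blue_board above 1.22 rad), for 0.1 s.
At the end, for the whole second after the job is handed in: The blue board lies flat (within 0.1 rad, bar within 20 mm of its lowest) and the beech board is still propped up (value of joint blue_board below 0.1 rad and height (world z) of beech_bar above 0.15 m); the robot touches nothing.
It fails at once if the beech board is moved (bar shifted by more than 20 mm) (distance of beech_bar from where it was at the start of the episode above 0.02 m).
It fails at once if the blue board is dropped: slams down faster than 2.75 rad/s (0.56 m/s at the bar) in the last 10 degrees (value of joint blue_board below 0.18 rad and velocity of joint blue_board below -2.75 rad/s).
It also fails if it takes over 42 s, if anything falls off the work surface, if the arm or the gripper's body presses on something with over 40 N, if the wrist force passes 120 N, or if a joint passes its speed limit or range.

ROBOT

A 7-joint arm with a two-finger parallel gripper is mounted at the origin on a cart in front of the work surface, level with it; the furniture and walls round the work are solid. World frame = base frame: x ahead of the robot, y to its left, z up, the work surface at z = 0. Lengths are in mm, angles in degrees, forces in N, time in s.
With the tool pointing down it reaches from about 400 to 900 mm from the base axis. Payload 5.5 kg.
Tool frame: the origin (TCP) lies between the finger pads; the fingertips stand 22 mm ahead of it and the grasp point (between the pads) lies 3 mm ahead of it; z points along the fingers, y is the line along which they close (so a half turn about z gives the same grasp; the last joint's range is limited). The gripper opens to 85 mm and grips with 20 to 120 N. Pads are 22 mm wide; open, the fingers measure 114 mm over their backs; the gripper's body (76 mm by 85 mm) begins 54 mm behind the grasp point. The pads swing forward as they close: fully open they stand 13 mm farther back than shut.
Start: joints at [83.434, 28.699, -24.465, 88.831, 12.651, 65.22, -12.049], TCP at [239.801, -604.148, 253.31] pointing down, gripper open.
Joint ranges: [-164.97, 164.97], [-17.58, 116.51], [-87.97, 89.64], [11.32, 138.91], [-80.73, 260.73], [10.89, 115.49], [-147.41, 147.41]. Speed limits (degrees/s): [147.25, 147.25, 180, 180, 180, 180, 180].

INTERFACE

Orientations are given as a 3x3 rotation matrix whose columns are the frame's x, y, z axes.
In Python, from bench import bot gives the robot as it stands.
- The arm moves only by the tool apply_moves, never from a script. Its argument "moves" is a list that holds one entry, the list of rows, each a list of 7 numbers: the shift along the tool's x, y, z normalised to -1 to 1, where 1 is 150 mm, then the turn, a rotation vector about the tool's x, y, z normalised to -1 to 1, where 1 is 30 degrees, then the gripper command: -1 is shut, 1 is fully open, values between are in proportion. A call has 1 to 5 rows; each row is the pose to reach, as a shift and turn from the pose commanded when the call began, along the tool's axes at that moment; what a row does not reach only later rows make up. A row lasts 1/8 s, in which the tool goes at most 62.5 mm and 10.7 degrees, less where a joint would pass 70% of its speed; a pose out of reach is approached as far as the arm can. A call with a number of a shift or a turn outside -1 to 1 is refused whole. A call with a gripper value outside its range is refused whole. The fingers move at their own pace and stop on an object; "squeeze" is the grip in N (left out, the last holds). Time passes only in rows, so rows that repeat a pose let the fingers close. It gives the time, the measured TCP pose, the force, the opening and the grip force at its end, in the units of the state.
- bot.get_state(): the state, without advancing time (a new reading comes with each control period).
- bot.grab_frame(name): name is "scene" or "side" or "wrist"; returns the picture (480x640x3 uint8, blue, green, red); there is no depth.
- bot.get_calibration(name): a dict with "fx", "fy", "cx", "cy" (pixels), "dist_coeffs" ([k1, k2, p1, p2, k3] as OpenCV has them; the pictures are not rectified), "rvec" (rotation vector, rad) and "tvec" (3), from world to camera coordinates, as OpenCV has them. Camera axes: x right, y down, z forward; pixel columns grow to the right and rows downward; lengths in mm; the calibration is good to about 2 mm. A picture is of the moment at which its call begins: read the wrist's pose just before it. get_calibration takes no time and is no camera call; for the wrist camera it gives the pose at the moment of the call.
- bot.hand_in(): hands the job in; it is judged then, once.
The state is a dict: "t": time; "joint_pos": joint angles; "qd": joint speeds; "effort": joint torques, N m; "tcp_pos": TCP position; "tool_rot": TCP orientation; "force": force on the tool from outside, world axes, zero at the start; "torque": the same for the moment, N m; "opening": finger opening in mm; "grip_force": force on a finger pad.
Only numpy, scipy, OpenCV 4.12 (cv2) and the standard library are available. Lean on these libraries where they do the work, as an engineer would, in place of code of your own. Each camera call takes 0.05 s, during which the arm holds its last target. There are 200 camera calls.

## Working session

There is one attempt and no reset: what is moved stays moved. The work goes in short steps, Python scripts to look and compute and a tool call to move; the robot and the scene stay as the last step left them, time stands still between calls to the robot, and variables do not carry over. Pictures are saved under pics/ and viewed, at most 10 in all, crops included, and the job is handed in when it is done.

Besides the shell and the picture viewer there is one more tool, called as name([rows], argument=value, ...), one row to a line, values as JSON. apply_moves: Moves the arm, as the interface text tells. Its arguments: {"type":"object","properties":{"moves":{"type":"array"},"squeeze":{"type":"number"}},"required":["moves"]}

```bash
mkdir -p pics
python3 - <<'E'
from bench import bot
import cv2
for n in("scene","side"):
    cv2.imwrite(f"pics/{n}0.png",bot.grab_frame(n)); print(n,bot.get_calibration(n))
s=bot.get_state();print(s)
E
```

```text
scene {'fx': 542.8541586948917, 'fy': 542.8541586948917, 'cx': 319.06254771997504, 'cy': 243.2219814174624, 'dist_coeffs': array([-0.06967835,  0.        ,  0.        ,  0.        ,  0.        ]), 'rvec': array([ 1.35757075, -2.16026808,  0.96951052]), 'tvec': array([220.9528361 , 417.23313094, 636.04555338])}
side {'fx': 520.5423728799185, 'fy': 520.5423728799185, 'cx': 324.9530640573606, 'cy': 244.39981319308484, 'dist_coeffs': array([-0.08782619,  0.        ,  0.        ,  0.        ,  0.        ]), 'rvec': array([ 1.92522082e+00, -1.74857736e-03,  9.40793115e-03]), 'tvec': array([-542.63713444,  102.20941901, 1043.07103377])}
{'t': 0.1, 'joint_pos': array([ 83.43446764,  28.74802723, -24.45286223,  88.8843865 ,
        12.65145061,  65.2203757 , -12.0484703 ]), 'qd': array([-0.00981987, -0.13811364, -0.03566246, -0.13383927,  0.04235131,
       -0.14411469,  0.00177599]), 'effort': array([-1.18731789e-02, -5.70811415e+01, -5.83890215e+00, -2.81748551e+01,
        1.04887906e-02,  5.58540909e-03, -4.97804592e-05]), 'tcp_pos': array([ 239.49526616, -603.64837333,  252.37328584]), 'tool_rot': array([[ 9.29466831e-01,  3.68905198e-01, -6.04201780e-04],
       [ 3.68905691e-01, -9.29465402e-01,  1.63041658e-03],
       [ 3.98845020e-05, -1.73831161e-03, -9.99998488e-01]]), 'force': array([ 0.31840526, -0.49645523, -0.16265614]), 'torque': array([ 0.0582029 , -0.02120576, -0.04821562]), 'grip_force': 0.0, 'opening': 85.58918393304853}
```

View pics/scene0.png

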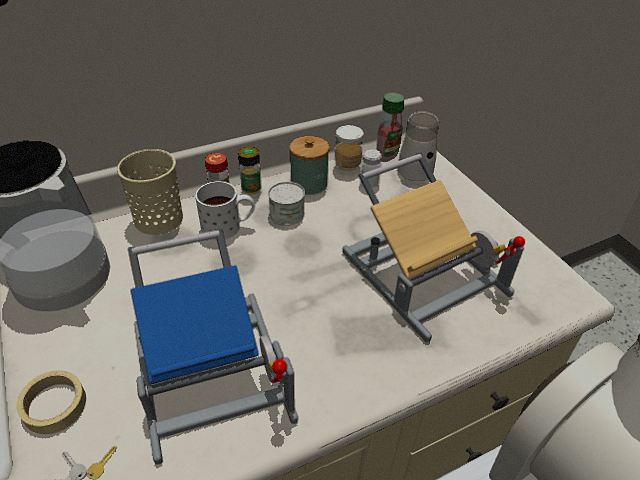

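View pics/side0.png

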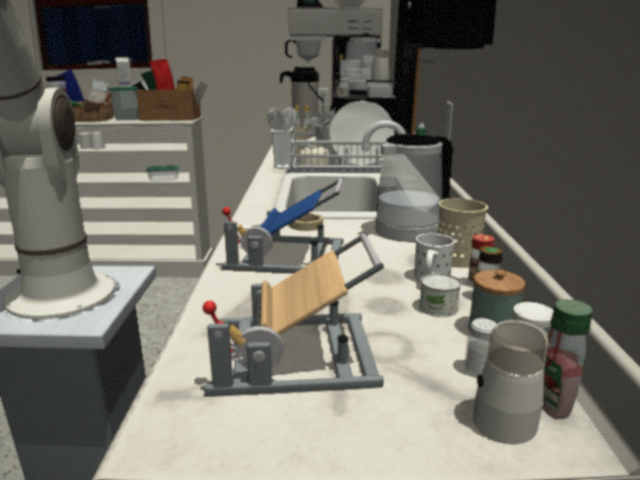

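The scene view shows the blue stand at left, with its bar from about (132,250) to (220,235) and its hinge near (150,378)–(265,352). The beech stand is at right. The side view shows the blue bar near (325,190). I'll enlarge both.

Run:
```python
import cv2,numpy as np
a=cv2.imread("pics/scene0.png")[220:470,110:310]; b=cv2.imread("pics/side0.png")[170:280,210:360]
cv2.imwrite("pics/c1.png",cv2.resize(a,None,fx=2.4,fy=2.4,interpolation=2)); cv2.imwrite("pics/c2.png",cv2.resize(b,None,fx=5,fy=5,interpolation=2))
```

```text
(no output)
```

View pics/c1.png

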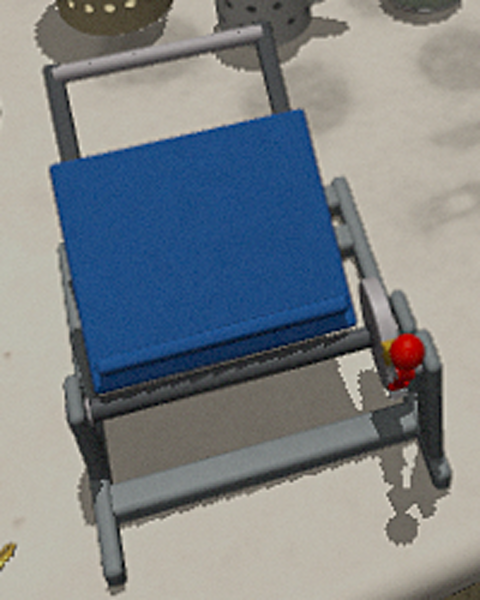

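View pics/c2.png

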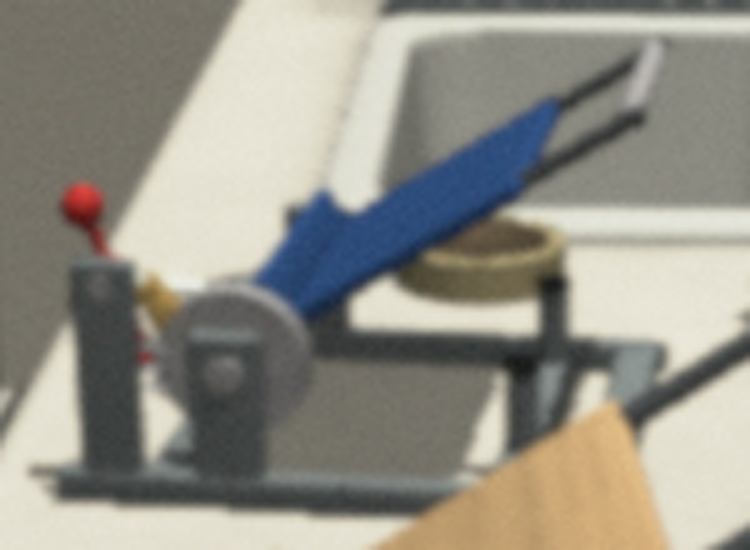

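The blue board is propped at roughly its middle notch. The bar's free ends in the scene picture are at (132.9,250.8) and (219.2,234.2), with the axis rod passing through (148.3,390) and (266.3,360.8). In the side picture the bar ends are at (341.4,179) and (336.4,192), and the hinge hub is at (254.4,244.4). I'll fit the model to these.

```bash
cat > h.py <<'E'
import numpy as np,cv2
from bench import bot
from scipy.optimize import least_squares
C={n:bot.get_calibration(n) for n in("scene","side")}
def proj(n,P,c=None):
    c=c or C[n];K=np.array([[c['fx'],0,c['cx']],[0,c['fy'],c['cy']],[0,0,1.]])
    return cv2.projectPoints(np.array(P,float).reshape(-1,1,3),c['rvec'],c['tvec'],K,c['dist_coeffs'])[0].reshape(-1,2)
def model(p):
    x,y,yaw,a=p[:4];u=np.array([np.cos(yaw),np.sin(yaw),0]);v=np.array([-u[1],u[0],0]);h=np.array([x,y,65.])
    return h,u,v,h+205*(np.cos(a)*u+np.sin(a)*np.array([0,0,1]))
E
python3 - <<'E'
from h import *
def res(p):
    h,u,v,b=model(p)
    sc=proj("scene",[b+60*v,b-60*v,h+p[4]*v,h+p[5]*v]);sd=proj("side",[b+60*v,b-60*v,h+p[6]*v])
    return np.r_[(sc-[[132.9,250.8],[219.2,234.2],[148.3,390],[266.3,360.8]]).ravel(),(sd-[[341.4,179],[336.4,192],[254.4,244.4]]).ravel()]
for a in(.4,.57):
    r=least_squares(res,[500,200,0,a,90,-90,-110],x_scale=[100,100,.3,.3,50,50,50],loss='soft_l1')
    print(r.cost,r.x.round(3),r.fun.round(1));print(model(r.x)[3])
for n in C:
    c=C[n];R=cv2.Rodrigues(c['rvec'])[0];print(n,-R.T@c['tvec'])
E
```

```text
7.624569427748487 [ 4.01319e+02  2.36454e+02 -1.29000e-01  5.65000e-01  7.77030e+01
 -9.39360e+01 -1.12280e+02] [ 0.8 -0.5 -6.2  0.1 -0.  -0.2 -0.2 -1.3 -0.8  0.7 -1.   0.3 -0.6 -0.4]
[573.01867548 214.1354683  174.75416431]
7.624569427749341 [ 4.01319e+02  2.36454e+02 -1.29000e-01  5.65000e-01  7.77030e+01
 -9.39360e+01 -1.12280e+02] [ 0.8 -0.5 -6.2  0.1 -0.  -0.2 -0.2 -1.3 -0.8  0.7 -1.   0.3 -0.6 -0.4]
[573.01867534 214.13546874 174.75416437]
scene [-63.92878512 295.48476295 732.16081062]
side [ 534.52118328 -945.89015757  460.95327413]
```

apply_moves([
  [[0,0,-0.4,0,0,0,0],[0,0,-0.8,0,0,0,0],[0.2,-0.2,-1,0,0,-0.3,0],[0.5,-0.5,-1,0,0,-0.6,0],[0.8,-0.8,-1,0,0,-0.9,0]],
], squeeze=40)

```text
t: 0.72
tcp_pos: [306.7, -448.8, 403.4]
tool_rot: [[0.657, 0.754, 0.0], [0.754, -0.657, -0.0], [0.0, 0.0, -1.0]]
force: [0.5, 0.5, 1.1]
opening: 43.0
grip_force: 0.0
```

```bash
cat >> h.py <<'E'
def go(p,yaw=-7.4):
    s=bot.get_state();R=s['tool_rot'];u=np.array([np.cos(np.radians(yaw)),np.sin(np.radians(yaw)),0])
    Rt=np.c_[np.cross(u,[0,0,-1.]),u,[0,0,-1.]]
    d=R.T@(np.array(p)-s['tcp_pos'])/150;w=cv2.Rodrigues(R.T@Rt)[0].ravel()/np.radians(30)
    print('t',s['t'],'tcp',s['tcp_pos'].round(1),'q',s['joint_pos'].round(0),'F',s['force'].round(1),'op',s['opening'],'gf',s['grip_force']);print('shift',d.round(3),'turn',w.round(3))
E
python3 -c "
from h import *
go([573,213,330])
c=C['scene'];R=cv2.Rodrigues(c['rvec'])[0];o=-R.T@c['tvec'];K=np.array([[c['fx'],0,c['cx']],[0,c['fy'],c['cy']],[0,0,1.]])
def hit(px,z):
    q=cv2.undistortPoints(np.array([[px]],float),K,c['dist_coeffs'])[0,0];d=R.T@[*q,1];return (o+d*(z-o[2])/d[2]).round()
print('mug',hit((218,236),0),'beechbar',hit((388,165),175),'grater',hit((157,229),0))
"
```

```text
t 0.725 tcp [ 306.7 -448.8  403.4] q [ 82.  12. -35.  92.   7.  78.   6.] F [0.5 0.5 1.1] op 42.989956961502465 gf 0.0
shift [ 4.492 -1.562  0.489] turn [ 1.000e-03  0.000e+00 -1.123e+00]
mug [753. 103.   0.] beechbar [ 614. -192.  175.] grater [827. 210.   0.]
```

apply_moves([
  [[0.35,-0.12,0,0,0,-0.2,0],[0.7,-0.25,0,0,0,-0.4,0],[1,-0.36,0,0,0,-0.6,0]],
])

```text
t: 1.1
tcp_pos: [365.2, -299.7, 403.1]
tool_rot: [[0.392, 0.92, -0.0], [0.92, -0.392, -0.0], [-0.0, -0.0, -1.0]]
force: [-0.0, -1.1, 1.3]
opening: 42.8
grip_force: 0.0
```

```bash
python3 -c "
from h import *
go([573,213,330])"
```

```text
t 1.1 tcp [ 365.2 -299.7  403.1] q [ 77.   4. -42. 101.   2.  76.  11.] F [-0.  -1.1  1.3] op 42.82649410612242 gf 0.0
shift [ 3.688 -0.066  0.486] turn [-0.001  0.    -0.523]
```

apply_moves([
  [[0.4,0,0,0,0,-0.2,0],[0.8,0,0,0,0,-0.4,0],[1,0,0,0,0,-0.52,0]],
])

```text
t: 1.48
tcp_pos: [425.0, -160.8, 403.4]
tool_rot: [[0.128, 0.992, 0.0], [0.992, -0.128, -0.0], [-0.0, 0.0, -1.0]]
force: [-0.2, -0.1, 1.1]
opening: 42.3
grip_force: 0.0
```

```bash
python3 -c "
from h import *
go([573,213,330])"
```

```text
t 1.475 tcp [ 425.  -160.8  403.4] q [ 68.   1. -51. 103.   1.  76.   9.] F [-0.2 -0.1  1.1] op 42.26797049142962 gf 0.0
shift [2.598 0.659 0.488] turn [0.    0.001 0.002]
```

apply_moves([
  [[0.33,0.08,0,0,0,0,0],[0.66,0.16,0,0,0,0,0],[1,0.24,0,0,0,0,0]],
])

```text
t: 1.85
tcp_pos: [480.4, -20.3, 403.2]
tool_rot: [[0.137, 0.991, 0.0], [0.991, -0.137, -0.001], [-0.001, 0.0, -1.0]]
force: [0.4, 0.2, 0.8]
opening: 42.7
grip_force: 0.0
```

apply_moves([
  [[0.33,0.08,0,0,0,0,0],[0.66,0.16,0,0,0,0,0],[1,0.24,0,0,0,0,0]],
])

```text
t: 2.22
tcp_pos: [537.0, 123.2, 402.7]
tool_rot: [[0.137, 0.991, -0.001], [0.991, -0.137, -0.001], [-0.001, -0.001, -1.0]]
force: [1.2, -0.9, 0.6]
opening: 42.3
grip_force: 0.0
```

```bash
python3 -c "
from h import *
go([573,213,330])"
```

```text
t 2.225 tcp [537.  123.2 402.7] q [ 33.  19. -62.  91.  17.  80. -39.] F [ 1.2 -0.9  0.6] op 42.334044299077696 gf 0.0
shift [0.627 0.156 0.484] turn [-0.001  0.001 -0.017]
```

apply_moves([
  [[0.3,0.08,0.2,0,0,0,0],[0.6,0.16,0.4,0,0,0,0],[0.63,0.16,0.68,0,0,0,0],[0.63,0.16,0.68,0,0,0,0]],
])

```text
t: 2.72
tcp_pos: [570.8, 212.4, 297.3]
tool_rot: [[0.134, 0.991, -0.007], [0.991, -0.134, -0.003], [-0.003, -0.007, -1.0]]
force: [0.9, -0.4, 0.5]
opening: 42.3
grip_force: 0.0
```

Run:
```python
from h import *
c=bot.get_calibration("wrist")
im=bot.grab_frame("wrist")
h,u,v,b=model([401.3,236.5,-.129,.57]);pts=proj("wrist",[b+60*v,b-60*v,b,h],c)
print(pts.round(1));go(b+[0,0,3])
cv2.imwrite("pics/w1.png",im)
```

```text
[[319.1 145. ]
 [319.2 319.8]
 [319.2 237.9]
 [136.4 207.9]]
t 2.775 tcp [572.1 212.4 299.9] q [ 17.  31. -57.  91.  27.  73. -52.] F [ 0.3 -0.2  0.3] op 42.55522489759173 gf 0.0
shift [0.014 0.003 0.809] turn [-0.006  0.003 -0.012]
```

View pics/w1.png

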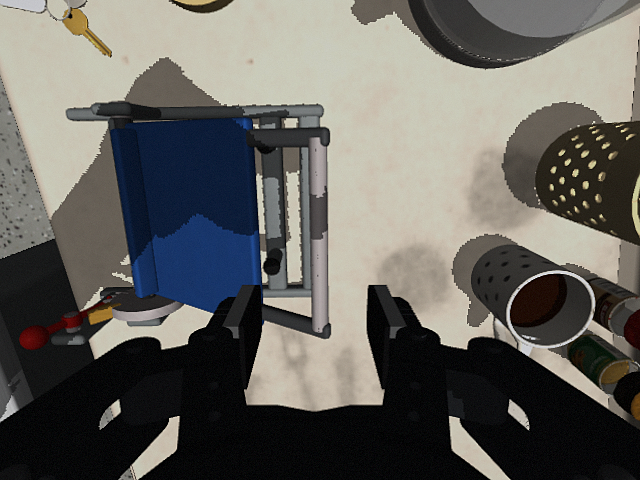

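The wrist view shows the bar from (319,147) to (319,325), within about 3 px of the fit, and the fingers straddle it. I'll descend and close.

apply_moves([
  [[0.01,0,0.3,0,0,0,0],[0.01,0,0.6,0,0,0,0],[0.01,0,0.81,0,0,0,0],[0.01,0,0.81,0,0,0,0],[0.01,0,0.81,0,0,0,0]],
])

```text
t: 3.4
tcp_pos: [574.5, 215.0, 182.5]
tool_rot: [[0.136, 0.991, 0.003], [0.991, -0.136, 0.001], [0.001, 0.003, -1.0]]
force: [-0.2, 0.5, 1.1]
opening: 42.7
grip_force: 0.0
```

apply_moves([
  [[0,0,0,0,0,0,-1],[0,0,0,0,0,0,-1],[0,0,0,0,0,0,-1],[0,0,0,0,0,0,-1]],
], squeeze=40)

```text
t: 3.9
tcp_pos: [574.0, 215.2, 180.8]
tool_rot: [[0.135, 0.991, 0.003], [0.991, -0.135, 0.001], [0.001, 0.003, -1.0]]
force: [2.1, 0.5, 4.0]
opening: 10.3
grip_force: 39.1
```

Run:
```python
from h import *
go([573,214,178.6])
```

```text
t 3.9 tcp [574.  215.2 180.8] q [ 14.  38. -52.  98.  33.  62. -57.] F [2.1 0.5 4. ] op 10.336901195506334 gf 39.10751223564148
shift [-0.009 -0.006  0.015] turn [ 0.005 -0.002 -0.012]
```

apply_moves([
  [[0,-0.063,-0.09,0,0,0,-1],[0,-0.15,-0.194,0,0,0,-1],[0,-0.25,-0.29,0,0,0,-1],[0,-0.356,-0.374,0,0,0,-1],[0,-0.47,-0.448,0,0,0,-1]],
])

```text
t: 4.53
tcp_pos: [506.8, 223.2, 249.5]
tool_rot: [[0.137, 0.99, 0.008], [0.991, -0.137, -0.001], [0.0, 0.008, -1.0]]
force: [7.3, -4.2, 9.9]
opening: 10.6
grip_force: 39.2
```

```bash
cat >> h.py <<'E'
def arc(a):
    h,u,v,b=model([401.3,236.5,-.129,a]);go(b+[0,0,3])
E
python3 -c "
from h import *
arc(1.05)"
```

```text
t 4.525 tcp [506.8 223.2 249.5] q [ 18.  28. -58. 103.  26.  64. -57.] F [ 7.3 -4.2  9.9] op 10.554552104085337 gf 39.166815876960754
shift [-0.003 -0.029  0.024] turn [ 0.016 -0.001 -0.016]
```

apply_moves([
  [[0,-0.08,-0.05,0,0,0,-1],[0,-0.165,-0.09,0,0,0,-1],[0,-0.255,-0.125,0,0,0,-1],[0,-0.31,-0.14,0,0,0,-1],[0,-0.31,-0.14,0,0,0,-1]],
])

```text
t: 5.15
tcp_pos: [458.8, 229.1, 269.8]
tool_rot: [[0.136, 0.991, 0.005], [0.991, -0.136, -0.003], [-0.003, 0.005, -1.0]]
force: [3.4, -6.6, 12.0]
opening: 10.2
grip_force: 41.9
```

```bash
python3 -c "
from h import *
arc(1.3)
cv2.imwrite('pics/s2.png',cv2.resize(bot.grab_frame('scene')[180:460,80:400],None,fx=2,fy=2))"
```

```text
t 5.15 tcp [458.8 229.1 269.8] q [ 21.  22. -62. 107.  22.  64. -57.] F [ 3.4 -6.6 12. ] op 10.16548666296406 gf 41.91199243068695
shift [-0.    -0.021  0.029] turn [ 0.01   0.005 -0.014]
```

View pics/s2.png

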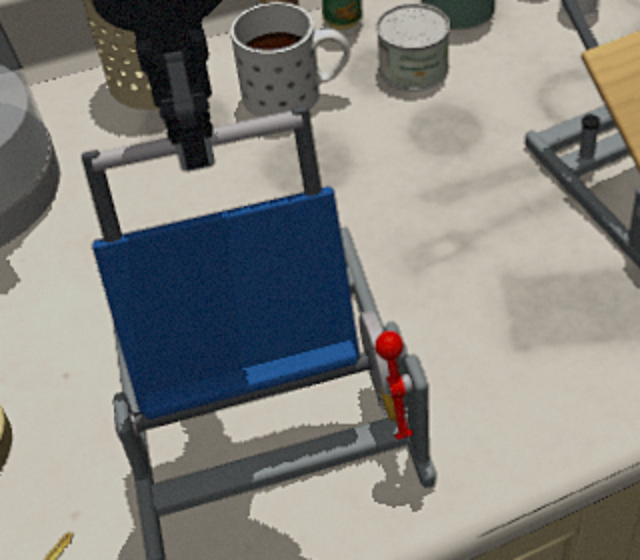

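The fingers hold the bar near (195,140) in the crop. The board is nearly upright and the red pawl has swung. I'll go slightly further for margin.

apply_moves([
  [[0,-0.04,-0.005,0,0,0,-1],[0,-0.08,-0.01,0,0,0,-1],[0,-0.08,-0.01,0,0,0,-1]],
])

```text
t: 5.58
tcp_pos: [448.9, 230.3, 272.4]
tool_rot: [[0.137, 0.99, 0.008], [0.991, -0.137, -0.004], [-0.003, 0.009, -1.0]]
force: [4.6, -8.6, 18.7]
opening: 10.6
grip_force: 42.6
```

```bash
python3 -c "
from h import *
arc(1.36)"
```

```text
t 5.575 tcp [448.9 230.3 272.4] q [ 22.  21. -63. 108.  21.  64. -57.] F [ 4.6 -8.6 18.7] op 10.561183085664576 gf 42.64714300632477
shift [ 0.    -0.034  0.026] turn [ 0.017  0.005 -0.016]
```

apply_moves([
  [[0,0.095,0.015,0,0,0,-1],[0,0.2,0.05,0,0,0,-1],[0,0.3,0.09,0,0,0,-1],[0,0.398,0.142,0,0,0,-1],[0,0.49,0.2,0,0,0,-1]],
])

```text
t: 6.2
tcp_pos: [518.4, 222.0, 239.6]
tool_rot: [[0.135, 0.991, 0.0], [0.991, -0.135, -0.001], [-0.001, 0.0, -1.0]]
force: [1.5, 0.0, 3.5]
opening: 10.3
grip_force: 42.3
```

```bash
python3 -c "
from h import *
arc(.96)
p=bot.get_state()['tcp_pos'];print(np.linalg.norm([np.dot(p[:2]-[401.3,236.5],[.992,-.129]),p[2]-68]))
for a in (.86,.76,.66,.56,.46,.36,.26,.16,.08,0): print(a,205*(np.cos(a)-np.cos(.96))/150,-205*(np.sin(a)-np.sin(.96))/150)"
```

```text
t 6.2 tcp [518.4 222.  239.6] q [ 17.  30. -57. 102.  28.  64. -57.] F [1.5 0.  3.5] op 10.28562348750228 gf 42.34706997871399
shift [-0.005 -0.003  0.024] turn [ 0.001  0.001 -0.013]
208.26074543627155
0.86 0.1078538921918468 0.08384364072115244
0.76 0.20679856704687963 0.17803583502694414
0.66 0.29584540208070814 0.28163544564767146
0.56 0.37410467075264453 0.3936073395194903
0.46 0.4407944323191936 0.5128327304918207
0.36 0.49524834472748674 0.6381203578687413
0.26 0.5369223224848105 0.7682183890920857
0.16 0.5653999729809993 0.9018269276385613
0.08 0.5784850176478891 1.0103450615868281
0 0.5828560190343092 1.1195618100113642
```

apply_moves([
  [[0,0.108,0.084,0,0,0,-1],[0,0.207,0.178,0,0,0,-1],[0,0.296,0.282,0,0,0,-1],[0,0.336,0.337,0,0,0,-1]],
])

```text
t: 6.7
tcp_pos: [568.2, 216.1, 187.6]
tool_rot: [[0.135, 0.991, -0.001], [0.991, -0.135, 0.001], [0.001, -0.001, -1.0]]
force: [0.9, 1.4, 0.9]
opening: 10.4
grip_force: 43.8
```

```bash
python3 -c "
from h import *
arc(.61)
for a in (.53,.45,.37,.29,.21,.14,.07,0): print(a,205*(np.cos(a)-np.cos(.61))/150,-205*(np.sin(a)-np.sin(.61))/150)"
```

```text
t 6.7 tcp [568.2 216.1 187.6] q [ 14.  37. -53.  98.  33.  62. -57.] F [0.9 1.4 0.9] op 10.420300322745696 gf 43.77538740634918
shift [-0.008 -0.001  0.015] turn [-0.002 -0.002 -0.012]
0.53 0.05898403864801812 0.09202329582403361
0.45 0.1104254154931698 0.1884659655186431
0.37 0.15399508127275852 0.28871110511854303
0.29 0.18941433881186423 0.39211748782738254
0.21 0.2164566257341807 0.49802366568098827
0.14 0.23310957043511546 0.5922099387902011
0.07 0.24313407595732683 0.687330304109363
0 0.24648104227784473 0.7829188621373244
```

No ratchet resistance. I'll keep lowering.

apply_moves([
  [[0,0.059,0.092,0,0,0,-1],[0,0.11,0.188,0,0,0,-1],[0,0.154,0.289,0,0,0,-1],[0,0.189,0.392,0,0,0,-1],[0,0.216,0.498,0,0,0,-1]],
])

```text
t: 7.32
tcp_pos: [600.1, 212.3, 113.4]
tool_rot: [[0.134, 0.991, 0.001], [0.991, -0.134, 0.001], [0.001, 0.0, -1.0]]
force: [1.5, 5.1, 0.8]
opening: 10.3
grip_force: 46.0
```

```bash
python3 -c "
from h import *
arc(0)"
```

```text
t 7.325 tcp [600.1 212.3 113.4] q [ 11.  44. -48.  96.  38.  57. -58.] F [1.5 5.1 0.8] op 10.291008370961064 gf 45.99346876144409
shift [-0.011  0.032  0.303] turn [ 0.001 -0.003 -0.011]
```

apply_moves([
  [[0,0.013,0.07,0,0,0,-1],[0,0.02,0.14,0,0,0,-1],[0,0.027,0.2,0,0,0,-1],[0,0.03,0.25,0,0,0,-1],[0,0.03,0.28,0,0,0,-1]],
])

```text
t: 7.95
tcp_pos: [605.1, 211.7, 71.7]
tool_rot: [[0.134, 0.991, 0.002], [0.991, -0.134, 0.002], [0.002, 0.002, -1.0]]
force: [3.2, 5.5, 0.1]
opening: 10.5
grip_force: 47.2
```

apply_moves([
  [[0,0,0.01,0,0,0,-1],[0,0,0.02,0,0,0,-1],[0,0,0.02,0,0,0,-1]],
])

```text
t: 8.32
tcp_pos: [605.1, 211.7, 69.0]
tool_rot: [[0.134, 0.991, 0.002], [0.991, -0.134, 0.002], [0.002, 0.002, -1.0]]
force: [2.6, 5.2, 1.1]
opening: 10.5
grip_force: 47.1
```

```bash
python3 -c "
from h import *
arc(0)
cv2.imwrite('pics/s3.png',bot.grab_frame('side')[150:330,180:400].repeat(3,0).repeat(3,1))"
```

```text
t 8.325 tcp [605.1 211.7  69. ] q [ 10.  47. -46.  97.  41.  54. -60.] F [2.6 5.2 1.1] op 10.519425165092732 gf 47.13551938533783
shift [-0.011 -0.002  0.007] turn [ 0.003 -0.004 -0.01 ]
```

View pics/s3.png

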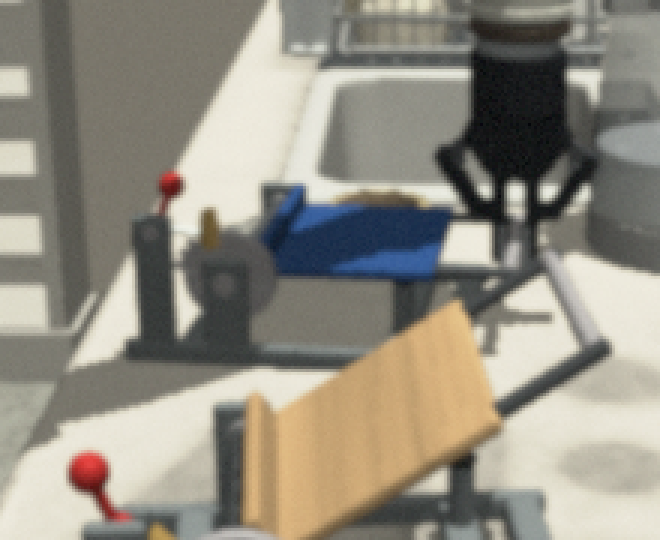

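The blue board lies almost flat with the gripper at its bar, and the beech board is untouched. I'll press gently until it makes contact.

apply_moves([
  [[0,0,0.01,0,0,0,-1],[0,0,0.02,0,0,0,-1],[0,0,0.02,0,0,0,-1]],
])

```text
t: 8.75
tcp_pos: [605.1, 211.6, 66.5]
tool_rot: [[0.134, 0.991, 0.002], [0.991, -0.134, 0.001], [0.002, 0.002, -1.0]]
force: [3.1, 4.6, 3.0]
opening: 10.5
grip_force: 47.5
```

apply_moves([
  [[0,0,0,0,0,0,-0.7],[0,0,0,0,0,0,-0.4],[0,0,0,0,0,0,-0.2],[0,0,0,0,0,0,0],[0,0,0,0,0,0,0]],
])

```text
t: 9.38
tcp_pos: [604.2, 210.5, 66.2]
tool_rot: [[0.135, 0.991, -0.0], [0.991, -0.135, -0.0], [-0.0, -0.0, -1.0]]
force: [-0.3, 0.3, -0.3]
opening: 42.8
grip_force: 0.0
```

apply_moves([
  [[0,0,-0.15,0,0,0,0],[0,0,-0.4,0,0,0,0],[0,0,-0.7,0,0,0,0],[0,0,-1,0,0,0,0],[0,0,-1,0,0,0,0]],
])

```text
t: 10.0
tcp_pos: [606.4, 212.7, 222.5]
tool_rot: [[0.134, 0.991, 0.009], [0.991, -0.134, 0.003], [0.004, 0.008, -1.0]]
force: [-0.2, 0.2, -0.4]
opening: 42.5
grip_force: 0.0
```

Run:
```python
from h import *
c=bot.get_calibration("wrist");im=bot.grab_frame("wrist");sd=bot.grab_frame('side')
h,u,v,b=model([401.3,236.5,-.129,0]);print(proj("wrist",[b+60*v,b-60*v],c),proj('side',[b]))
cv2.imwrite("pics/w4.png",np.hstack([cv2.resize(im,(400,300)),cv2.resize(sd[150:330,180:400],(400,300))]));go(b)
```

```text
[[311.45171968 152.57722651]
 [312.47050542 305.96379034]] [[350.96814284 231.77454403]]
t 10.1 tcp [604.5 210.8 217.9] q [ 14.  38. -53.  92.  32.  67. -54.] F [ 0.2  0.4 -0.3] op 42.842601456778375 gf 0.0
shift [-5.00e-03 -1.00e-03  1.02e+00] turn [ 0.004 -0.001 -0.011]
```

View pics/w4.png

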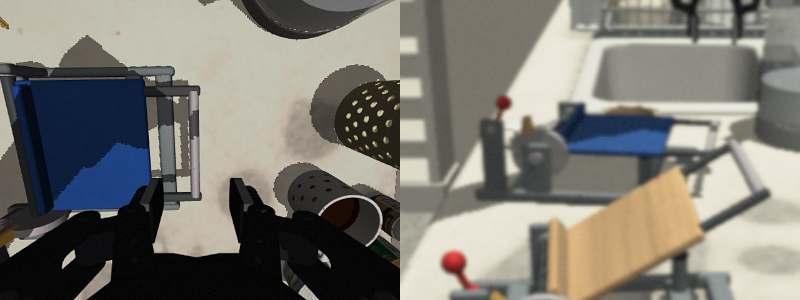

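The blue board lies flat with its bar at (195,143) in the left half, where the flat model predicts it. The beech board is still propped and the gripper is clear, so I'll hand in.

```bash
python3 -c "
from bench import bot
print(bot.hand_in())"
```

```text
the job is handed in; nothing more can be done
None
```

The blue board was lifted to about 1.34 rad (by the arm's pose), lowered gently until flat and let go; the beech board looks untouched, and the job was handed in at about 10 s (no verdict was returned).

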